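# Fetch the double cake mould from behind the others

## Robot

A 7-joint arm with a two-finger parallel gripper is mounted at the origin on the work surface. World frame = base frame: x ahead of the robot, y to its left, z up, the work surface at z = 0. Lengths are in m, angles in rad, forces in N, time in s.
With the tool pointing down it reaches from about 0.425 to 0.95 m from the base axis. Payload 4.7 kg.
Tool frame: the origin (TCP) lies midway between the tips of the shut fingers; the grasp point (between the pads) lies 19 mm behind it; z points along the fingers, x is the direction in which the jaws open and shut, and the axes are right-handed (so a half turn about z gives the same grasp; the last joint's range is limited). The gripper opens to 85 mm and grips with 20 to 120 N. Pads are 22 mm wide; open, the fingers measure 114 mm over their backs; the gripper's body (76 mm by 85 mm) begins 54 mm behind the grasp point. The pads swing forward as they close: fully open they stand 13 mm farther back than shut.
Start: joints at [1.105, 0.469, -0.049, 1.532, 0.024, 1.141, -0.082], TCP at [0.286, -0.612, 0.231] pointing down, gripper open.
Joint ranges: [-2.59, 2.59], [-0.33, 1.99], [-1.39, 1.29], [0.1, 2.45], [-1.04, 4.18], [0.21, 1.99], [-2.66, 2.66]. Speed limits (rad/s): [2.57, 2.57, 3.14, 3.14, 3.14, 3.14, 3.14].

## Interface

Orientations are given as a 3x3 rotation matrix whose columns are the frame's x, y, z axes.
In Python, from bench import bot gives the robot as it stands.
- The arm moves only by the tool move_arm, never from a script. Its argument "rows" is a list of rows, each a list of 7 numbers: the closure, from 0 (fully open) to 1 (shut), then the shift along the tool's x, y, z in cm, then the turn, a rotation vector about the tool's x, y, z in degrees. A call has 1 to 12 rows; each row is the pose to reach, as a shift and turn from the pose measured when the call began, along the tool's axes at that moment; what a row does not reach only later rows make up. A row lasts 1/8 s, in which the tool goes at most 62.5 mm and 10.7 degrees, less where a joint would pass 70% of its speed; a pose out of reach is approached as far as the arm can. A call with a gripper value outside its range is refused whole. The fingers move at their own pace and stop on an object; "newtons" is the grip in N (left out, the last holds). Time passes only in rows, so rows that repeat a pose let the fingers close. It gives the time, the measured TCP pose, the force and the opening at its end, in the units of the state.
- bot.sense(): the state, without advancing time (a new reading comes with each control period).
- bot.get_image(name): name is "side" or "top"; returns a dict with "image" (400x640x3 uint8, red, green, blue), "fx", "fy", "cx", "cy" (pixels), "k1" (the pictures are not rectified: a ray, as slopes to the right and down, at radius r is drawn at 1 + k1 r^2 times it, then the intrinsics apply), "R" (3x3) and "t" (3): a world point X has camera coordinates R X + t. Camera axes: x right, y down, z forward; pixel columns grow to the right and rows downward; lengths in m; the calibration is good to about 2 mm. A picture is of the moment at which its call begins. There is no depth.
- bot.close_job(): hands the job in, once; it reports no verdict.
Trained networks look in a picture, given as the dict that the camera call returned (one of the last four; its "shot" number tells which), for a name from the list of things; names that differ only in an ending like _2 or _b are one class to them, and where a whole thing is asked for, a point or a joint stands for the part that bears it (a point fixed in the world has none). Each returns a list of dicts, best first, with "confidence" (0 to 1); they miss things now and then, are a little off and sometimes report something else, mostly with a low value. They report only what shows in the picture. A call takes as long as a camera call. They do not tell look-alikes from the thing itself.
- bot.boxes_of(picture, thing): "bbox" ([left, top, width, height] in pixels, round what is visible of it).
- bot.cut_out(picture, thing): "region" (400x640 bool, what is visible of it) and "bbox" ([left, top, width, height] in pixels, round what is visible of it).
The state is a dict: "clock": time; "q": joint angles; "qd": joint speeds; "effort": joint torques, N m; "eef_pos": TCP position; "tool_rot": TCP orientation; "wrist_force": force on the tool from outside, world axes, zero at the start; "moment": the same for the moment, N m; "opening": finger opening in m.
Only numpy, scipy, OpenCV 4.12 (cv2) and the standard library are available. Lean on these libraries where they do the work, as an engineer would, in place of code of your own. Each camera call takes 0.05 s, during which the arm holds its last target. There are 200 camera calls.

## Task

Two single square cake moulds hang in front of the taller double mould on the full hook. Move the front one and then the second one to the spare hook, pushing the first back with a light, steady push until it presses on the rubber face of the hook's stop, and the second back until it presses on the first in the same way; the moulds are thin and the hooks light, so a push of about 5 newtons is right. Then take the double mould off and stand it upright, gently, inside the steel tray, leaving everything else on the counter where it is.

Things in the scene. Friction and masses are not known exactly. Their poses are not given: they have to be found in the camera images.
- full_hook: the hook with three moulds (left or right): a level steel strap, 16 mm wide, 6 thick, upper face 170 mm above the table, runs 125 mm from a post (8 x 20 mm, no higher than the strap) to an upturned end 4 mm thick, 10 mm above the strap. Foot 100 x 80 x 12 mm, fixed. Origin: under the post at table height; x from the upturned end towards the post, z up
- full_hook_tip (a point): middle of the full hook's upturned end (along and across), at the height of the strap's upper face; axes as full_hook. The upturned end rises 10 mm above this point
- spare_hook: the other hook, empty but for a stop clamped on its strap; the same size, origin and axes as the full hook
- spare_hook_tip (a point): middle of the spare hook's upturned end, at strap-top height; x along the strap towards the stop. The stop's rubber face (buffer, 48 mm wide, from 8 mm above to 22 below the strap's top) lies 74 to 99 mm along x from here: it varies and is NOT reported, so find it by feel or sight. It gives about 1 mm per 4 N, hard after 5 mm
- mould_front_mid (a point): the single mould nearest the upturned end: an open square frame of 3 mm aluminium, 50 mm wide, 50 tall, 30 deep (along the strap), 0.15 kg, its top wall resting on the strap, which lets it rise 10 to 38 mm. Grip its two flat sides from above. Origin: its middle, 25 mm below its top edge (22 below the strap's upper face when hung); x along its depth as the hook's x, y across, z up
- mould_second_mid (a point): the single mould behind it, 1 to 8 mm from both others: an open square frame of 3 mm aluminium, 50 mm wide, 50 tall, 30 deep (along the strap), 0.15 kg, its top wall resting on the strap, which lets it rise 10 to 38 mm. Grip its two flat sides from above. Origin: its middle, 25 mm below its top edge (22 below the strap's upper face when hung); x along its depth as the hook's x, y across, z up
- mould_double_mid (a point): the double mould, rearmost, by the post: the same frame, 50 mm wide and 30 deep, but 72 tall, with a level wall half-way up; 0.21 kg. The strap runs through its upper cell (31.5 mm high), so there it may rise only 10 to 25 mm. Grip its flat sides from above, best 8 mm above the middle. Origin: its middle, 36 mm below its top edge; axes as the single moulds
- tray: open square steel tray, 150 x 150 mm outside, walls 4 mm thick and 18 mm high, floor 4 mm thick, fixed. Origin: under its centre, at table height; z up
- sauce_bottle: amber glass bottle, 48 mm across, 130 mm tall; a bystander, to be left alone. Origin: centre of its underside
- dip_dish: low white dish, 64 mm across, 30 mm tall; a bystander, to be left alone. Origin: centre of its underside
- round_mould: low steel ring, 72 mm across, 25 mm tall, lying flat; a bystander, to be left alone. Origin: centre of its underside
- pick_cup: steel cup, 68 mm across, 90 mm tall; a bystander, to be left alone. Origin: centre of its underside
- filling_jar: glass jar with a steel lid, 74 mm across, 100 mm tall; a bystander, to be left alone. Origin: centre of its underside
- timer: small white box with a dark display, 40 x 70 x 50 mm; a bystander, to be left alone. Origin: centre of its underside
- pastry_brush: pastry brush lying on the table, about 200 mm long; a bystander, to be left alone. Origin: centre of its underside
There are look-alikes about, which are no part of the job. What is shaped like the part that bears mould_front_mid but blue is not meant.

How it is judged:
On the way, in this order (a step that is already met when the one before it is completed fails the run):
1. the front mould, behind the spare hook's upturned end and down on or just over its strap, is pressed against the rubber face of its stop with more than 2 N (contact force between mould_front and buffer_c0 above 2 N and x of mould_front_mid in the frame of spare_hook_tip between 0.012 and 0.105 m and y of mould_front_mid in the frame of spare_hook_tip between -0.016 and 0.016 m and z of mould_front_mid in the frame of spare_hook_tip between -0.028 and -0.013 m), for 0.1 s.
2. the second mould, behind the spare hook's upturned end and down on or just over its strap, is pressed against the front mould with more than 2 N (contact force between mould_second and mould_front above 2 N and x of mould_second_mid in the frame of spare_hook_tip between 0.012 and 0.105 m and y of mould_second_mid in the frame of spare_hook_tip between -0.016 and 0.016 m and z of mould_second_mid in the frame of spare_hook_tip between -0.028 and -0.013 m and x of mould_front_mid in the frame of spare_hook_tip between 0.012 and 0.105 m and y of mould_front_mid in the frame of spare_hook_tip between -0.016 and 0.016 m and z of mould_front_mid in the frame of spare_hook_tip between -0.028 and -0.013 m), for 0.1 s.
At the end, for the whole second after the job is handed in: both single moulds hang on the spare strap (middles within 16 mm of its centreline, 17 to 28 mm below its top), 27 to 36 mm apart; the double mould upright (0.1 rad) on the tray floor, its middle within 55 mm of the tray centre in x and y; all at rest (x of mould_front_mid in the frame of spare_hook_tip between 0.012 and 0.105 m and y of mould_front_mid in the frame of spare_hook_tip between -0.016 and 0.016 m and z of mould_front_mid in the frame of spare_hook_tip between -0.028 and -0.017 m and x of mould_second_mid in the frame of spare_hook_tip between 0.012 and 0.105 m and y of mould_second_mid in the frame of spare_hook_tip between -0.016 and 0.016 m and z of mould_second_mid in the frame of spare_hook_tip between -0.028 and -0.017 m and distance between mould_second_mid and mould_front_mid between 0.027 and 0.036 m and x of mould_double_mid in the frame of tray between -0.055 and 0.055 m and y of mould_double_mid in the frame of tray between -0.055 and 0.055 m and z of mould_double_mid in the frame of tray between 0.034 and 0.046 m and angle between mould_double_mid's own z axis and vertical below 0.1 rad and linear speed of each of mould_front, mould_second, mould_double below 0.02 m/s); the robot touches nothing.
It fails at once if a mould presses on the stop's rubber face or on another mould with more than 18 N (contact force between any of mould_front, mould_second, mould_double and buffer_c0 above 18 N or contact force between mould_front and mould_second above 18 N or contact force between any of mould_second, mould_front and mould_double above 18 N).
It fails at once if a mould knocks or bears on a hook or the tray with more than 60 N (contact force between any of mould_front, mould_second, mould_double and full_hook above 60 N or contact force between any of mould_front, mould_second, mould_double and spare_hook above 60 N or contact force between any of mould_front, mould_second, mould_double and tray above 60 N).
It fails at once if a bystander is moved by more than 25 mm (distance of any of sauce_bottle, dip_dish, round_mould, pick_cup, filling_jar, timer, pastry_brush from where it was at the start of the episode above 0.025 m).
It also fails if it takes over 72 s, if anything falls off the work surface, if the arm or the gripper's body presses on something with over 40 N, if the wrist force passes 120 N, or if a joint passes its speed limit or range.

## Working session

There is one attempt and no reset: what is moved stays moved. The work goes in short steps, Python scripts to look and compute and a tool call to move; the robot and the scene stay as the last step left them, time stands still between calls to the robot, and variables do not carry over. Pictures are saved under pics/ and viewed, about 8 in all and at most 12, crops included, and the job is handed in when it is done.

Besides the shell and the picture viewer there is one more tool, called after "Emit:" by a JSON object that holds its "op" and its "data". move_arm: Moves the arm, as the interface text tells. Its arguments: {"type":"object","properties":{"rows":{"type":"array"},"newtons":{"type":"number"}},"required":["rows"]}

```bash
mkdir -p pics; ls
cat > h.py <<'E'
import numpy as np,cv2
from bench import bot
def proj(p,X):
    c=p["R"]@np.array(X,float).reshape(-1,3).T+np.array(p["t"]).reshape(3,1)
    s=c[:2]/c[2]; s=s*(1+p["k1"]*(s**2).sum(0))
    return np.stack([p["fx"]*s[0]+p["cx"],p["fy"]*s[1]+p["cy"]],1)
def ray(p,uv):
    d=np.array([(uv[0]-p["cx"])/p["fx"],(uv[1]-p["cy"])/p["fy"]]); s=d.copy()
    for _ in range(20): s=d/(1+p["k1"]*(s@s))
    R=np.array(p["R"]); o=-R.T@np.array(p["t"]).reshape(3); v=R.T@np.array([s[0],s[1],1]); return o,v/np.linalg.norm(v)
def atz(p,uv,z):
    o,v=ray(p,uv); return o+v*(z-o[2])/v[2]
def tri(rays):
    A=0;b=0
    for o,v in rays:
        M=np.eye(3)-np.outer(v,v);A=A+M;b=b+M@o
    return np.linalg.solve(A,b)
def save(im,n): cv2.imwrite("pics/"+n,np.ascontiguousarray(im[...,::-1]))
E
python3 - <<'E'
from h import *
s=bot.sense(); print({k:np.round(v,3).tolist() for k,v in s.items()})
for n in("side","top"):
    p=bot.get_image(n); save(p["image"],n+"0.png")
    print(n,p["fx"],p["cx"],p["cy"],p["k1"],"cam",(-np.array(p["R"]).T@np.array(p["t"])).round(3)); print(np.array(p["R"]).round(3).tolist())
    for t in "full_hook spare_hook mould_front_mid mould_second_mid mould_double_mid tray sauce_bottle dip_dish round_mould pick_cup filling_jar timer pastry_brush".split():
        print(t,[(np.round(d["bbox"]).tolist(),round(d["confidence"],2)) for d in bot.boxes_of(p,t)][:4])
E
```

```text
pics
{'clock': 0.0, 'q': [1.105, 0.469, -0.049, 1.534, 0.024, 1.141, -0.082], 'qd': [-0.002, 0.001, 0.0, 0.0, -0.0, -0.0, 0.001], 'effort': [0.0, -51.031, -0.046, -23.771, 0.011, 0.008, 0.0], 'eef_pos': [0.285, -0.611, 0.23], 'tool_rot': [[0.423, -0.906, -0.001], [-0.906, -0.423, 0.002], [-0.002, 0.0, -1.0]], 'wrist_force': [-0.429, 0.659, 0.015], 'moment': [-0.016, -0.011, 0.025], 'opening': 0.085}
side 469.58913464230716 324.5149328726294 205.93595960741743 0.010956990469162663 cam [ 0.393 -0.788  1.143]
[[0.977, -0.214, -0.003], [-0.17, -0.769, -0.616], [0.129, 0.603, -0.788]]
full_hook [([293.0, 131.0, 59.0, 51.0], 0.69)]
spare_hook [([347.0, 257.0, 64.0, 54.0], 0.81)]
mould_front_mid [([290.0, 184.0, 20.0, 23.0], 0.83), ([299.0, 128.0, 12.0, 23.0], 0.57)]
mould_second_mid [([313.0, 130.0, 10.0, 23.0], 0.47)]
mould_double_mid [([322.0, 128.0, 11.0, 27.0], 0.84), ([293.0, 132.0, 61.0, 50.0], 0.27)]
tray [([263.0, 216.0, 64.0, 54.0], 0.62)]
sauce_bottle [([359.0, 196.0, 22.0, 38.0], 0.92)]
dip_dish [([265.0, 216.0, 62.0, 55.0], 0.57), ([258.0, 172.0, 24.0, 14.0], 0.48)]
round_mould
[... 616 characters left out ...]
t_mid [([267.0, 203.0, 16.0, 19.0], 0.61), ([223.0, 183.0, 20.0, 14.0], 0.5)]
mould_second_mid [([221.0, 172.0, 28.0, 15.0], 0.63), ([161.0, 153.0, 30.0, 25.0], 0.18)]
mould_double_mid [([228.0, 160.0, 19.0, 16.0], 0.8)]
tray [([299.0, 201.0, 56.0, 53.0], 0.75)]
sauce_bottle [([317.0, 141.0, 13.0, 18.0], 0.78)]
dip_dish [([233.0, 228.0, 22.0, 19.0], 0.77), ([318.0, 142.0, 11.0, 18.0], 0.66)]
round_mould [([378.0, 140.0, 35.0, 53.0], 0.6)]
pick_cup [([160.0, 154.0, 32.0, 24.0], 0.6), ([218.0, 171.0, 28.0, 15.0], 0.2)]
filling_jar [([434.0, 154.0, 37.0, 27.0], 0.83)]
timer [([343.0, 120.0, 28.0, 18.0], 0.86)]
pastry_brush [([431.0, 226.0, 36.0, 62.0], 0.98), ([384.0, 142.0, 26.0, 53.0], 0.43)]
```

Run:
```python
import cv2
a=cv2.imread("pics/side0.png")[95:400,235:435]; b=cv2.imread("pics/top0.png")[110:300,150:480]
cv2.imwrite("pics/s1.png",cv2.resize(a,None,fx=2,fy=1.95,interpolation=3)) 
cv2.imwrite("pics/s2.png",cv2.resize(b,None,fx=2.4,fy=2.4,interpolation=3))
cv2.imwrite("pics/s1.png",cv2.resize(a[:225],None,fx=2.6,fy=2.6,interpolation=3))
```

```text
(no output)
```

View pics/s1.png

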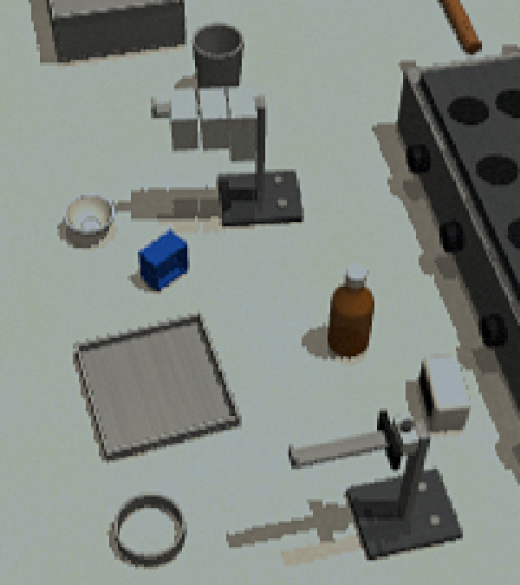

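View pics/s2.png

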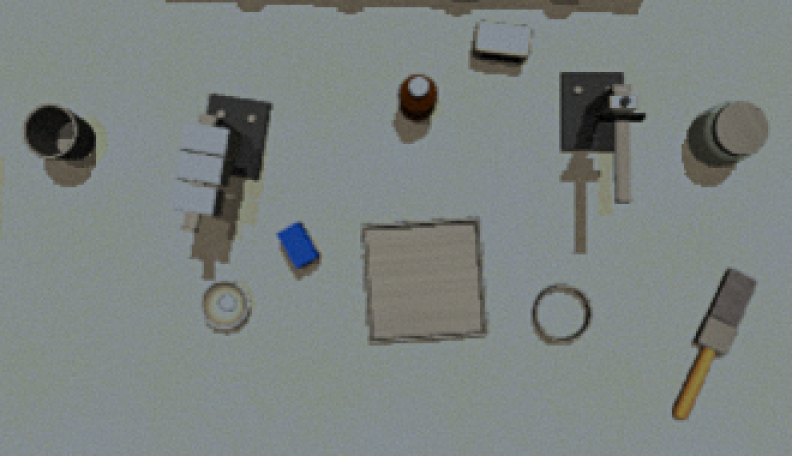

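```bash
cat > fit.py <<'E'
from h import *
from scipy.optimize import differential_evolution
S=3
def box(c,h): 
    return np.array([[c[0]+i*h[0]/2,c[1]+j*h[1]/2,c[2]+k*h[2]/2] for i in(-1,1) for j in(-1,1) for k in(-1,1)])
def render(p,boxes,pose):
    x,y,a=pose; R=np.array([[np.cos(a),-np.sin(a),0],[np.sin(a),np.cos(a),0],[0,0,1]])
    m=np.zeros((400*S,640*S),np.uint8)
    for b in boxes:
        q=proj(p,b@R.T+[x,y,0]); h=cv2.convexHull(((q+.5)*S*8).astype(np.int32))
        cv2.fillConvexPoly(m,h,1,shift=3)
    return m
def hook(fo): # origin under post
    return [box([fo,0,.006],[.1,.08,.012]),box([0,0,.085],[.008,.02,.17]),box([-.0645,0,.167],[.125,.016,.006]),box([-.127,0,.177-.0025],[.004,.016,.017])]
def iou(ms,rs): 
    return np.mean([(m&r).sum()/((m|r).sum()) for m,r in zip(ms,rs)])
def up(m): return cv2.resize(m.astype(np.uint8),None,fx=S,fy=S,interpolation=0)
def best(p,t,near):
    L=[d for d in bot.cut_out(p,t) if abs(d["bbox"][0]+d["bbox"][2]/2-near[0])<25 and abs(d["bbox"][1]+d["bbox"][3]/2-near[1])<25]
    if not L: print("none",t); return np.zeros((400,640),np.uint8)
    print(t,np.round(L[0]["bbox"]),round(L[0]["confidence"],2),int(L[0]["region"].sum())); return L[0]["region"].astype(np.uint8)
E
python3 - <<'E'
from fit import *
P={n:bot.get_image(n) for n in("side","top")}
np.save("P.npy",P,allow_pickle=True)
ps=[P["side"],P["top"]]
print("spare tip tri",tri([ray(ps[0],(348.1,270)),ray(ps[1],(409.6,194.6))]),"full",tri([ray(ps[0],(235+156/2.6,95+104/2.6)),ray(ps[1],(228.75,204.6))]))
ms=[up(best(ps[0],"spare_hook",(379,284))),up(best(ps[1],"spare_hook",(398,168)))]
f=lambda v:-iou(ms,[render(p,hook(v[3])+[box([-.127+v[4]+.012,0,.163],[.024,.048,.03])],v[:3]) for p in ps])
o=ps[1]; g=atz(o,(409,147),.17);print("g",g)
r=differential_evolution(f,[(g[0]-.03,g[0]+.03),(g[1]-.03,g[1]+.03),(-.3,.3),(-.03,.03),(.074,.099)],maxiter=40,popsize=10,seed=1,workers=-1,updating='deferred') if 0 else differential_evolution(f,[(g[0]-.03,g[0]+.03),(g[1]-.03,g[1]+.03),(-.3,.3),(-.03,.03),(.074,.099)],maxiter=40,popsize=8,seed=1)
print("spare",r.x.round(4),r.fun)
fo=r.x[3]
m0=best(ps[0],"full_hook",(322,156))|best(ps[0],"mould_front_mid",(305,140))|best(ps[0],"mould_second_mid",(318,141))|best(ps[0],"mould_double_mid",(327,141))
m1=best(ps[1],"full_hook",(244,178))|best(ps[1],"mould_front_mid",(233,190))|best(ps[1],"mould_second_mid",(233,179))|best(ps[1],"mould_double_mid",(237,168))
ms=[up(m0),up(m1)]
def bx(v):
    return hook(fo)+[box([-.127+v[3],0,.148],[.03,.05,.05]),box([-.127+v[4],0,.148],[.03,.05,.05]),box([-.127+v[5],0,.137],[.03,.05,.072])]
f=lambda v:-iou(ms,[render(p,bx(v),v[:3]) for p in ps])
g=atz(o,(236,159),.17)
r=differential_evolution(f,[(g[0]-.03,g[0]+.03),(g[1]-.03,g[1]+.03),(-.35,.35),(.015,.06),(.04,.085),(.075,.112)],maxiter=40,popsize=8,seed=1)
print("full",r.x.round(4),r.fun)
for n,v in zip(("s","t"),zip(ms,[render(p,bx(r.x),r.x[:3]) for p in ps])):
    d=cv2.merge([v[0]*255,v[1]*0,v[1]*255]); ys,xs=np.where(v[0]|v[1]); cv2.imwrite(f"pics/ov_{n}.png",d[ys.min()-9:ys.max()+9,xs.min()-9:xs.max()+9])
m=[up(best(ps[0],"tray",(295,243))),up(best(ps[1],"tray",(327,227)))]
f=lambda v:-iou(m,[render(p,[box([0,0,.009],[.15,.15,.018])],v) for p in ps])
g=atz(o,(327,227),0)
r=differential_evolution(f,[(g[0]-.03,g[0]+.03),(g[1]-.03,g[1]+.03),(-.3,.3)],maxiter=25,popsize=8,seed=1)
print("tray",r.x.round(4),r.fun)
E
```

```text
spare tip tri [ 0.56355338 -0.24426235  0.17073311] full [0.52250756 0.23331626 0.17513329]
spare_hook [346. 256.  65.  53.] 0.67 1467
spare_hook [381. 141.  31.  55.] 0.91 1017
g [ 0.68822934 -0.24053158  0.17      ]
spare [ 0.6898 -0.239   0.027  -0.0019  0.0985] -0.7942725821591761
full_hook [291. 130.  59.  52.] 0.81 777
mould_front_mid [297. 127.  14.  28.] 0.61 219
mould_second_mid [314. 130.  13.  22.] 0.7 273
mould_double_mid [323. 129.  12.  25.] 0.71 304
full_hook [225. 149.  39.  56.] 0.79 633
mould_front_mid [222. 185.  20.  14.] 0.8 229
mould_second_mid [219. 174.  27.  12.] 0.74 252
mould_double_mid [226. 161.  23.  16.] 0.61 274
full [ 0.6447  0.2204 -0.1283  0.0342  0.0702  0.1028] -0.9006196630575767
tray [266. 216.  61.  55.] 0.79 2507
tray [299. 200.  54.  55.] 0.67 2466
tray [ 0.4669 -0.0296  0.1021] -0.9609419801658776
```

```bash
cat > mv.py <<'E'
import sys
from h import *
from scipy.spatial.transform import Rotation as Ro
def to(x,y,z,a):
    """a: azimuth in deg of tool x; tool down"""
    s=bot.sense(); R=np.array(s["tool_rot"]); U,_,V=np.linalg.svd(R); R=U@V; c,n=np.cos(np.radians(a)),np.sin(np.radians(a))
    T=np.array([[c,n,0],[n,-c,0],[0,0,-1]])
    d=R.T@(np.array([x,y,z])-s["eef_pos"])*100; w=Ro.from_matrix(R.T@T).as_rotvec(degrees=True)
    print("shift",d.round(2).tolist(),"turn",w.round(2).tolist())
    return d
if __name__=="__main__":
    s=bot.sense(); print(round(s["clock"],2),"pos",np.round(s["eef_pos"],4),"F",np.round(s["wrist_force"],2),"open",round(s["opening"],4),"az",np.degrees(np.arctan2(s["tool_rot"][1][0],s["tool_rot"][0][0])).round(2))
    for a in sys.argv[1:]: to(*map(float,a.split(",")))
E
python3 mv.py 0.48,-0.3,0.3,-97.3 0.5527,0.2323,0.3,-97.3
```

```text
2.1 pos [ 0.2856 -0.6116  0.2313] F [0.17 1.05 0.3 ] open 0.0851 az -64.97
shift [-20.01, -30.8, -6.87] turn [-0.0, -0.0, 32.33]
shift [-65.17, -59.9, -6.87] turn [-0.0, -0.0, 32.33]
```

View pics/ov_t.png

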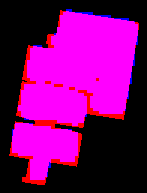

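Emit:
{"op": "move_arm", "data": {"rows": [[0,-5,-7,-3,0,0,8],[0,-10,-14,-6,0,0,16],[0,-15,-22,-7,0,0,24],[0,-20,-31,-7,0,0,32.3],[0,-25,-34,-7,0,0,32.3],[0,-30,-37,-7,0,0,32.3],[0,-35,-41,-7,0,0,32.3],[0,-40,-44,-7,0,0,32.3],[0,-45,-47,-7,0,0,32.3],[0,-50,-50,-7,0,0,32.3],[0,-55,-53,-7,0,0,32.3],[0,-60,-56.5,-7,0,0,32.3]], "newtons": 40}}

```text
clock: 3.6
eef_pos: [0.5296, 0.0797, 0.3015]
tool_rot: [[-0.127, -0.992, 0.001], [-0.992, 0.127, -0.0], [0.0, -0.001, -1.0]]
wrist_force: [0.9, 0.2, -0.8]
opening: 0.0853
```

```bash
python3 mv.py 0.5527,0.2323,0.23,-97.3  0.5527,0.2323,0.131,-97.3
```

```text
3.6 pos [0.5296 0.0797 0.3015] F [ 0.95  0.22 -0.82] open 0.0853 az -97.29
shift [-15.43, -0.35, 7.15] turn [-0.07, -0.01, 0.01]
shift [-15.43, -0.34, 17.05] turn [-0.07, -0.01, 0.01]
```

Emit:
{"op": "move_arm", "data": {"rows": [[0,-5,-0.1,1,0,0,0],[0,-10,-0.2,3,0,0,0],[0,-15.4,-0.35,6,0,0,0],[0,-15.4,-0.35,9,0,0,0],[0,-15.4,-0.35,9,0,0,0],[0,-15.4,-0.35,9,0,0,0]]}}

```text
clock: 4.35
eef_pos: [0.5536, 0.2314, 0.2127]
tool_rot: [[-0.128, -0.992, 0.003], [-0.992, 0.128, 0.0], [-0.0, -0.003, -1.0]]
wrist_force: [-0.1, -1.1, 1.1]
opening: 0.0855
```

```bash
python3 mv.py 0.5527,0.2323,0.131,-97.3
python3 - <<'E'
from h import *
p=bot.get_image("side");q=bot.get_image("top")
a=cv2.resize(p["image"][90:190,250:380],None,fx=4,fy=4,interpolation=2);b=cv2.resize(q["image"][130:230,190:255],None,fx=4,fy=4,interpolation=2)
save(np.hstack([a,b]),"c1.png")
E
```

```text
4.35 pos [0.5536 0.2314 0.2127] F [-0.06 -1.1   1.08] open 0.0855 az -97.38
shift [-0.07, 0.12, 8.17] turn [-0.16, 0.03, -0.08]
```

View pics/c1.png

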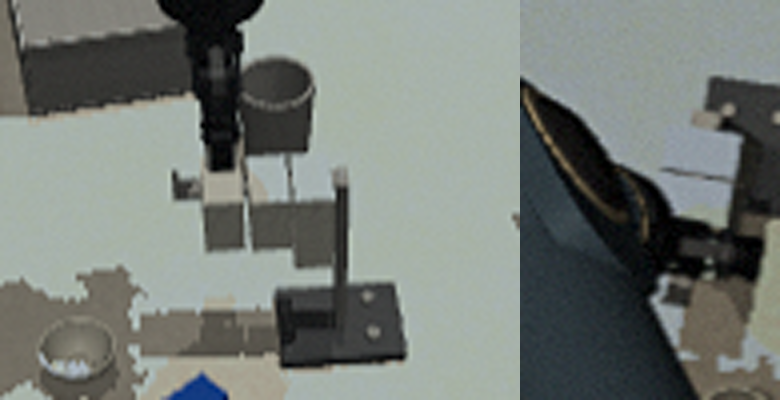

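Run:
```python
from h import *
p=bot.get_image("side")
a=-.1283;ux=np.array([np.cos(a),np.sin(a),0]);uy=np.array([-np.sin(a),np.cos(a),0]);o=np.array([.6447,.2204,0])-.127*ux
for n,d,zm in(("front",.0342,.148),("second",.0702,.148),("double",.1028,.137)):
    c=o+d*ux+[0,0,zm]; h=zm==.148 and .025 or .036
    print(n,c.round(4),proj(p,[c-.025*uy+s*.015*ux+[0,0,k*h] for s in(-1,1) for k in(1,-1)]).round(1).tolist())
    print("  view",((proj(p,[c-.025*uy+s*.015*ux+[0,0,k*h] for s in(-1,1) for k in(1,-1)])-[250,90])*4).round(0).tolist())
print("tip",((proj(p,[o+[0,0,.18]])-[250,90])*4).round(0),"post", ((proj(p,[[.6447,.2204,.17],[.6447,.2204,.012]])-[250,90])*4).round(0).tolist())
```

```text
front [0.5527 0.2323 0.148 ] [[300.2, 140.4], [300.9, 152.4], [310.4, 139.8], [310.8, 151.8]]
  view [[201.0, 202.0], [204.0, 250.0], [242.0, 199.0], [243.0, 247.0]]
second [0.5884 0.2277 0.148 ] [[312.4, 139.7], [312.8, 151.7], [322.6, 139.0], [322.7, 151.0]]
  view [[250.0, 199.0], [251.0, 247.0], [290.0, 196.0], [291.0, 244.0]]
double [0.6207 0.2235 0.137 ] [[323.4, 139.0], [323.5, 156.0], [333.5, 138.3], [333.3, 155.4]]
  view [[294.0, 196.0], [294.0, 264.0], [334.0, 193.0], [333.0, 262.0]]
tip [[173. 173.]] post [[343.0, 172.0], [340.0, 315.0]]
```

Emit:
{"op": "move_arm", "data": {"rows": [[0,-0.05,0.1,3,0,0,0],[0,-0.05,0.1,6,0,0,0],[0,-0.05,0.1,8,0,0,0],[0,-0.05,0.1,8.1,0,0,0],[0.2,-0.05,0.1,8.1,0,0,0],[0.3,-0.05,0.1,8.1,0,0,0],[0.4,-0.05,0.1,8.1,0,0,0],[0.5,-0.05,0.1,8.1,0,0,0],[0.5,-0.05,0.1,8.1,0,0,0],[0.5,-0.05,0.1,8.1,0,0,0]], "newtons": 40}}

```text
clock: 5.75
eef_pos: [0.5536, 0.232, 0.1331]
tool_rot: [[-0.129, -0.992, 0.005], [-0.992, 0.129, 0.0], [-0.001, -0.005, -1.0]]
wrist_force: [-0.8, -2.4, 6.2]
opening: 0.0494
```

```bash
python3 mv.py 0.5527,0.2323,0.155,-97.3 0.4733,0.2425,0.155,-97.3
```

```text
5.75 pos [0.5536 0.232  0.1331] F [-0.77 -2.4   6.19] open 0.0494 az -97.4
shift [-0.02, 0.08, -2.19] turn [-0.29, 0.06, -0.1]
shift [-0.01, 8.08, -2.23] turn [-0.29, 0.06, -0.1]
```

Emit:
{"op": "move_arm", "data": {"rows": [[0.5,0,0,-1,0,0,0],[0.5,0,0,-2.2,0,0,0],[0.5,0,0,-2.3,0,0,0],[0.5,0,1,-2.3,0,0,0],[0.5,0,3,-2.3,0,0,0],[0.5,0,5,-2.3,0,0,0],[0.5,0,7,-2.3,0,0,0],[0.5,0,8.5,-2.3,0,0,0],[0.5,0,8.5,-2.3,0,0,0]]}}

```text
clock: 6.88
eef_pos: [0.468, 0.2433, 0.1558]
tool_rot: [[-0.127, -0.992, 0.005], [-0.992, 0.127, 0.0], [-0.001, -0.005, -1.0]]
wrist_force: [0.6, -0.0, -1.4]
opening: 0.0499
```

```bash
python3 mv.py 0.46,0.1,0.2,-97.3 0.4829,-0.2446,0.2,-88.45 0.4829,-0.2446,0.156,-88.45;  python3 - <<'E'
from h import *
p=bot.get_image("side");q=bot.get_image("top")
a=cv2.resize(p["image"][100:180,250:370],None,fx=4,fy=4,interpolation=2);b=cv2.resize(p["image"][245:325,340:420],None,fx=4,fy=4,interpolation=2)
save(np.hstack([a,b]),"c2.png")
E
```

```text
6.88 pos [0.468  0.2433 0.1558] F [ 0.63 -0.01 -1.44] open 0.0499 az -97.3
shift [14.31, -1.05, -4.42] turn [-0.29, 0.04, -0.0]
shift [48.2, -7.7, -4.42] turn [-0.29, 0.02, -8.85]
shift [48.21, -7.68, -0.02] turn [-0.29, 0.02, -8.85]
```

View pics/c2.png

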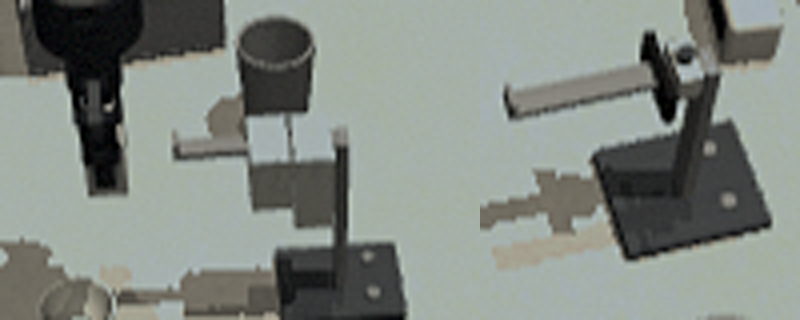

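Run:
```python
from h import *
p=bot.get_image("side")
a=.027;ux=np.array([np.cos(a),np.sin(a),0]);uy=np.array([-np.sin(a),np.cos(a),0]);o=np.array([.6898,-.239,.17])-.127*ux
V=lambda X:((proj(p,X)-[340,245])*4+[480,0]).round(0).tolist()
print(o,"tip top edges",V([o+s*.008*uy+[-.002,0,.01] for s in(-1,1)]),"post",V([o+.127*ux+s*.01*uy for s in (-1,1)]))
for d in(.074,.08,.086,.092,.099): print(d,"strap near/far edge",V([o+d*ux+s*.008*uy for s in(-1,1)]),"buffer TL,BL,BR",V([o+d*ux+[0,0,.008]+.024*uy,o+d*ux+[0,0,.008]-.024*uy,o+d*ux+[0,0,-.022]-.024*uy]))
```

```text
[ 0.56284629 -0.24242858  0.17      ] tip top edges [[508.0, 102.0], [500.0, 79.0]] post [[715.0, 68.0], [704.0, 41.0]]
0.074 strap near/far edge [[630.0, 84.0], [621.0, 62.0]] buffer TL,BL,BR [[614.0, 33.0], [639.0, 100.0], [635.0, 125.0]]
0.08 strap near/far edge [[639.0, 82.0], [631.0, 60.0]] buffer TL,BL,BR [[624.0, 31.0], [649.0, 98.0], [644.0, 123.0]]
0.086 strap near/far edge [[649.0, 80.0], [640.0, 57.0]] buffer TL,BL,BR [[633.0, 29.0], [658.0, 95.0], [654.0, 121.0]]
0.092 strap near/far edge [[658.0, 78.0], [650.0, 55.0]] buffer TL,BL,BR [[643.0, 26.0], [668.0, 93.0], [663.0, 119.0]]
0.099 strap near/far edge [[669.0, 75.0], [661.0, 53.0]] buffer TL,BL,BR [[654.0, 24.0], [679.0, 91.0], [674.0, 116.0]]
```

Run:
```python
from h import *
a=.027;ux=np.array([np.cos(a),np.sin(a),0]);uy=np.array([-np.sin(a),np.cos(a),0]);o=np.array([.6898,-.239,.17])-.127*ux
out=[]
for n,(r,c) in(("side",(250,342)),("top",(135,380))):
    p=bot.get_image(n); im=cv2.resize(p["image"][r:r+72,c:c+48],None,fx=8,fy=8,interpolation=0)
    im=np.ascontiguousarray(im)
    for dy,col in((0,(255,0,0)),(-.005,(0,0,255))):
        P=[o+[0,dy,0]+x*ux+s*.008*uy for x,s in((-.002,-1),(.127,-1),(.127,1),(-.002,1))]
        q=((proj(p,P)-[c,r]+.5)*8).astype(int); cv2.polylines(im,[q],True,col,1)
    out.append(im)
save(np.hstack(out),"c3.png")
```

```text
(no output)
```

View pics/c3.png

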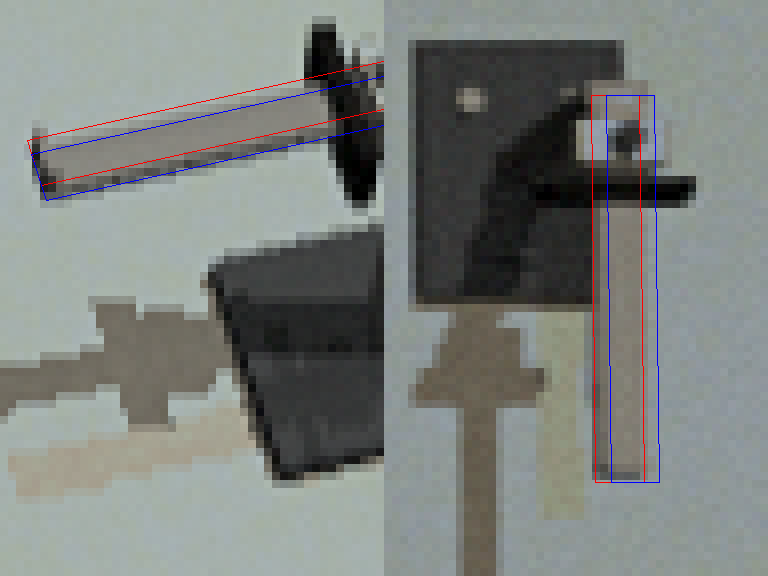

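Emit:
{"op": "move_arm", "data": {"rows": [[0.5,4,-0.5,-2,0,0,0],[0.5,8,-1,-4,0,0,0],[0.5,12,-1.5,-4.4,0,0,-1],[0.5,16,-2,-4.4,0,0,-2],[0.5,20,-3,-4.4,0,0,-3],[0.5,24,-3.5,-4.4,0,0,-4],[0.5,28,-4,-4.4,0,0,-5],[0.5,32,-5,-4.4,0,0,-6],[0.5,36,-5.5,-4.4,0,0,-7],[0.5,40,-6.5,-4.4,0,0,-8],[0.5,44,-7,-4.4,0,0,-8.85],[0.5,48,-7.6,-4.4,0,0,-8.85]]}}

```text
clock: 8.62
eef_pos: [0.4828, -0.2448, 0.1995]
tool_rot: [[0.024, -1.0, 0.006], [-1.0, -0.024, 0.0], [-0.0, -0.006, -1.0]]
wrist_force: [1.0, 0.6, -0.5]
opening: 0.0495
```

```bash
python3 mv.py 0.4829,-0.2450,0.156,-88.45 0.605,-0.2418,0.157,-88.45
```

```text
8.62 pos [ 0.4828 -0.2448  0.1995] F [ 1.    0.65 -0.54] open 0.0495 az -88.64
shift [0.02, 0.02, 4.35] turn [-0.33, 0.02, -0.19]
shift [-0.01, -12.19, 4.32] turn [-0.33, 0.02, -0.19]
```

Emit:
{"op": "move_arm", "data": {"rows": [[0.5,0,0,2,-0.3,0,-0.2],[0.5,0,0,4,-0.3,0,-0.2],[0.5,0,0,4.3,-0.3,0,-0.2],[0.5,0,-2,4.3,-0.3,0,-0.2],[0.5,0,-5,4.3,-0.3,0,-0.2],[0.5,0,-8,4.3,-0.3,0,-0.2],[0.5,0,-11,4.3,-0.3,0,-0.2],[0.5,0,-12.2,4.3,-0.3,0,-0.2],[0.5,0,-12.2,4.3,-0.3,0,-0.2]]}}

```text
clock: 9.75
eef_pos: [0.6052, -0.2413, 0.1571]
tool_rot: [[0.028, -1.0, 0.0], [-1.0, -0.028, 0.001], [-0.001, -0.0, -1.0]]
wrist_force: [-0.2, 0.0, -1.5]
opening: 0.0494
```

```bash
python3 mv.py 0.605,-0.2418,0.136,-88.45
python3 - <<'E'
from h import *
p=bot.get_image("side")
save(cv2.resize(p["image"][230:310,320:420],None,fx=6,fy=6,interpolation=2),"c4.png")
E
```

```text
9.75 pos [ 0.6052 -0.2413  0.1571] F [-0.15  0.01 -1.51] open 0.0494 az -88.38
shift [0.05, 0.02, 2.11] turn [-0.01, 0.04, 0.07]
```

View pics/c4.png

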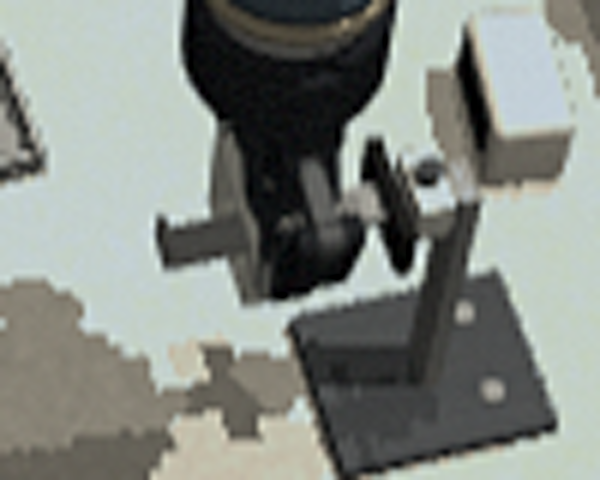

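Emit:
{"op": "move_arm", "data": {"rows": [[0.5,0,0,1,0,0,0],[0.5,0,0,1.8,0,0,0],[0.5,0,0,2.2,0,0,0],[0.5,0,0,2.2,0,0,0],[0.5,0,-0.7,2.2,0,0,0],[0.5,0,-1.4,2.2,0,0,0],[0.5,0,-2.0,2.2,0,0,0],[0.5,0,-2.0,2.2,0,0,0]]}}

```text
clock: 10.8
eef_pos: [0.625, -0.2409, 0.135]
tool_rot: [[0.028, -1.0, -0.0], [-1.0, -0.028, 0.001], [-0.001, 0.0, -1.0]]
wrist_force: [0.4, 0.2, -1.4]
opening: 0.0497
```

```bash
python3 mv.py
```

```text
10.8 pos [ 0.625  -0.2409  0.135 ] F [ 0.39  0.23 -1.36] open 0.0497 az -88.39
```

Emit:
{"op": "move_arm", "data": {"rows": [[0.5,0,-0.15,0,0,0,0],[0.5,0,-0.3,0,0,0,0],[0.5,0,-0.45,0,0,0,0],[0.5,0,-0.45,0,0,0,0]]}}

```text
clock: 11.3
eef_pos: [0.6296, -0.2407, 0.135]
tool_rot: [[0.028, -1.0, -0.0], [-1.0, -0.028, 0.001], [-0.001, 0.0, -1.0]]
wrist_force: [-0.6, -0.0, -1.0]
opening: 0.0493
```

Emit:
{"op": "move_arm", "data": {"rows": [[0.5,0,-0.15,0,0,0,0],[0.5,0,-0.3,0,0,0,0],[0.5,0,-0.3,0,0,0,0]]}}

```text
clock: 11.68
eef_pos: [0.6327, -0.2406, 0.135]
tool_rot: [[0.028, -1.0, -0.0], [-1.0, -0.028, 0.001], [-0.001, 0.0, -1.0]]
wrist_force: [0.3, 0.2, -1.2]
opening: 0.0493
```

Emit:
{"op": "move_arm", "data": {"rows": [[0.5,0,-0.1,0,0,0,0],[0.5,0,-0.2,0,0,0,0],[0.5,0,-0.25,0,0,0,0],[0.5,0,-0.25,0,0,0,0]]}}

```text
clock: 12.18
eef_pos: [0.6352, -0.2405, 0.135]
tool_rot: [[0.028, -1.0, -0.0], [-1.0, -0.028, 0.001], [-0.001, 0.0, -1.0]]
wrist_force: [0.5, 0.0, -1.8]
opening: 0.0496
```

Emit:
{"op": "move_arm", "data": {"rows": [[0.5,0,-0.1,0,0,0,0],[0.5,0,-0.2,0,0,0,0],[0.5,0,-0.25,0,0,0,0],[0.5,0,-0.25,0,0,0,0]]}}

```text
clock: 12.68
eef_pos: [0.6378, -0.2404, 0.135]
tool_rot: [[0.028, -1.0, -0.0], [-1.0, -0.028, 0.001], [-0.001, 0.0, -1.0]]
wrist_force: [0.1, 0.4, -1.5]
opening: 0.0498
```

Emit:
{"op": "move_arm", "data": {"rows": [[0.5,0,-0.1,0,0,0,0],[0.5,0,-0.2,0,0,0,0],[0.5,0,-0.2,0,0,0,0]]}}

```text
clock: 13.05
eef_pos: [0.6392, -0.2404, 0.1349]
tool_rot: [[0.028, -1.0, -0.001], [-1.0, -0.028, 0.001], [-0.001, 0.001, -1.0]]
wrist_force: [-2.9, -0.1, 0.2]
opening: 0.0497
```

Emit:
{"op": "move_arm", "data": {"rows": [[0.5,0,-0.06,0,0,0,0],[0.5,0,-0.12,0,0,0,0],[0.5,0,-0.12,0,0,0,0],[0.5,0,-0.12,0,0,0,0]]}}

```text
clock: 13.55
eef_pos: [0.6398, -0.2405, 0.1348]
tool_rot: [[0.028, -1.0, -0.003], [-1.0, -0.028, 0.001], [-0.001, 0.003, -1.0]]
wrist_force: [-4.1, 1.2, 0.2]
opening: 0.0499
```

Emit:
{"op": "move_arm", "data": {"rows": [[0.5,0,-0.12,0,0,0,0],[0.5,0,-0.2,0,0,0,0],[0.5,0,-0.2,0,0,0,0],[0.5,0,-0.2,0,0,0,0]]}}

```text
clock: 14.05
eef_pos: [0.6403, -0.2405, 0.1347]
tool_rot: [[0.027, -1.0, -0.006], [-1.0, -0.027, 0.001], [-0.001, 0.006, -1.0]]
wrist_force: [-7.1, 1.1, 2.2]
opening: 0.0496
```

Emit:
{"op": "move_arm", "data": {"rows": [[0.5,0,0.1,0.1,0,0,0],[0.5,0,0.15,0.15,0,0,0],[0.5,0,0.15,0.15,0,0,0],[0.3,0,0.15,0.15,0,0,0],[0.1,0,0.15,0.15,0,0,0],[0,0,0.15,0.15,0,0,0],[0,0,0.15,0.15,0,0,0],[0,0,0.15,-1,0,0,0],[0,0,0.15,-4,0,0,0],[0,0,0.15,-8,0,0,0],[0,0,0.15,-9,0,0,0],[0,0,0.15,-9,0,0,0]]}}

```text
clock: 15.55
eef_pos: [0.6397, -0.2407, 0.2257]
tool_rot: [[0.027, -1.0, -0.004], [-1.0, -0.027, 0.001], [-0.001, 0.004, -1.0]]
wrist_force: [-0.1, 0.4, -0.8]
opening: 0.0855
```

```bash
python3 mv.py 0.48,-0.2,0.25,-90  0.48,0.2,0.25,-97.3 0.5884,0.2277,0.215,-97.3
python3 - <<'E'
from h import *
p=bot.get_image("side")
a=cv2.resize(p["image"][240:310,330:420],None,fx=5,fy=5,interpolation=2)
q=bot.get_image("top");b=cv2.resize(q["image"][140:210,190:250],None,fx=5,fy=5,interpolation=2)
save(np.hstack([a,b]),"c5.png")
E
```

```text
15.55 pos [ 0.6397 -0.2407  0.2257] F [-0.07  0.39 -0.76] open 0.0855 az -88.43
shift [-4.51, 15.86, -2.36] turn [0.25, 0.04, 1.57]
shift [-44.49, 14.77, -2.34] turn [0.25, 0.02, 8.87]
shift [-46.96, 3.84, 1.12] turn [0.25, 0.02, 8.87]
```

View pics/c5.png

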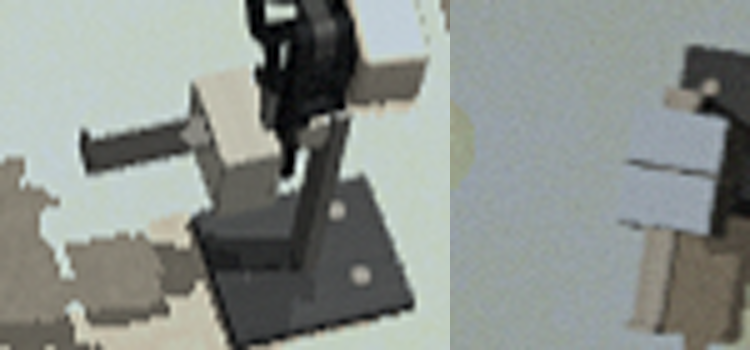

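Emit:
{"op": "move_arm", "data": {"rows": [[0,-4,0.3,-2.4,0,0,0],[0,-8,0.7,-2.4,0,0,1],[0,-12,1,-2.4,0,0,2],[0,-16,1.4,-2.4,0,0,3],[0,-20,1.7,-2.4,0,0,4],[0,-24,2,-2.4,0,0,5],[0,-28,2.3,-2.4,0,0,6],[0,-32,2.6,-2.4,0,0,7],[0,-36,3,-2,0,0,8],[0,-40,3.4,-1,0,0,8.9],[0,-44,3.6,0,0,0,8.9],[0,-47,3.84,0.5,0,0,8.9]]}}

```text
clock: 17.15
eef_pos: [0.5857, 0.23, 0.2173]
tool_rot: [[-0.126, -0.992, -0.012], [-0.992, 0.126, 0.001], [0.001, 0.012, -1.0]]
wrist_force: [0.6, -0.6, -0.3]
opening: 0.0854
```

```bash
python3 mv.py 0.5884,0.2277,0.131,-97.3
python3 - <<'E'
from fit import *
p=bot.get_image("side")
fo=-.0019
a=best(p,"mould_second_mid",(317,145)); 
ys,xs=np.where(a); print("second mask",xs.min(),xs.max(),ys.min(),ys.max())
save(cv2.resize(p["image"][110:170,270:360],None,fx=6,fy=6,interpolation=2),"c6.png")
E
```

```text
17.15 pos [0.5857 0.23   0.2173] F [ 0.57 -0.57 -0.3 ] open 0.0854 az -97.23
shift [0.18, -0.4, 8.62] turn [0.69, -0.04, 0.07]
mould_second_mid [313. 132.  13.  21.] 0.71 248
second mask 311 322 130 151
```

View pics/c6.png

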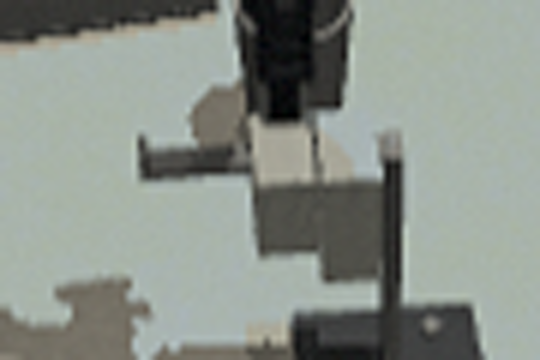

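Emit:
{"op": "move_arm", "data": {"rows": [[0,0.18,-0.45,2,0.7,0,0],[0,0.18,-0.45,4,0.7,0,0],[0,0.18,-0.45,6.5,0.7,0,0],[0,0.18,-0.45,8.4,0.7,0,0],[0.1,0.18,-0.45,8.4,0.7,0,0],[0.2,0.18,-0.45,8.4,0.7,0,0],[0.3,0.18,-0.45,8.4,0.7,0,0],[0.4,0.18,-0.45,8.4,0.7,0,0],[0.5,0.18,-0.45,8.4,0.7,0,0],[0.5,0.18,-0.45,8.4,0.7,0,0],[0.5,0.18,-0.45,8.4,0.7,0,0]]}}

```text
clock: 18.62
eef_pos: [0.5884, 0.2298, 0.1345]
tool_rot: [[-0.121, -0.993, 0.001], [-0.993, 0.121, 0.001], [-0.001, -0.001, -1.0]]
wrist_force: [-1.0, -4.0, 6.0]
opening: 0.0515
```

```bash
python3 mv.py 0.589,0.2277,0.156,-97.3
```

```text
18.62 pos [0.5884 0.2298 0.1345] F [-1.01 -4.01  6.01] open 0.0515 az -96.98
shift [0.2, -0.08, -2.15] turn [-0.03, 0.04, 0.32]
```

Emit:
{"op": "move_arm", "data": {"rows": [[0.5,0,0,0,0,0,0],[0.5,0,0,0,0,0,0],[0.5,0,0,0,0,0,0]]}}

```text
clock: 19.0
eef_pos: [0.5885, 0.23, 0.1347]
tool_rot: [[-0.121, -0.993, 0.001], [-0.993, 0.121, 0.001], [-0.001, -0.001, -1.0]]
wrist_force: [-0.5, -1.3, 1.2]
opening: 0.0515
```

Run:
```python
from h import *
p=bot.get_image("side")
save(cv2.resize(p["image"][110:170,270:360],None,fx=6,fy=6,interpolation=2),"c7.png")
```

```text
(no output)
```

View pics/c7.png

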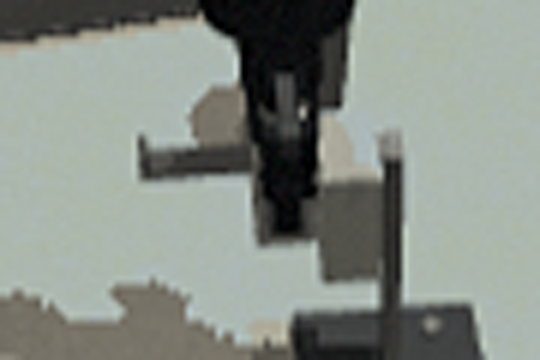

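Emit:
{"op": "move_arm", "data": {"rows": [[0.5,0,0,-0.4,0,0,0],[0.5,0,0,-0.8,0,0,0],[0.5,0,0,-0.8,0,0,0],[0.5,0,0,-0.8,0,0,0]]}}

```text
clock: 19.55
eef_pos: [0.5884, 0.23, 0.1425]
tool_rot: [[-0.121, -0.993, 0.001], [-0.993, 0.121, 0.001], [-0.001, -0.001, -1.0]]
wrist_force: [0.4, -0.5, -1.9]
opening: 0.0515
```

Run:
```python
from fit import *
s=bot.sense();print(np.round(s["eef_pos"],4),np.round(s["wrist_force"],2),s["opening"])
p=bot.get_image("side")
a=best(p,"mould_double_mid",(328,146));ys,xs=np.where(a); print(xs.min(),xs.max(),ys.min(),ys.max())
save(cv2.resize(p["image"][115:165,280:350],None,fx=8,fy=8,interpolation=2),"c8.png")
```

```text
[0.5884 0.23   0.1425] [ 0.38 -0.54 -1.9 ] 0.05150640258500902
mould_double_mid [326. 128.   8.  28.] 0.68 296
323 333 128 156
```

View pics/c8.png

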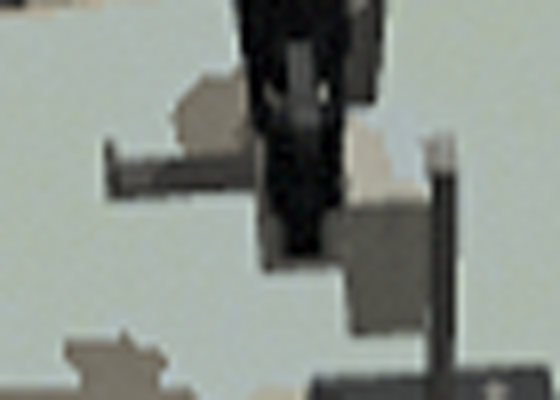

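Emit:
{"op": "move_arm", "data": {"rows": [[0.5,0,0,-0.8,0,0,0],[0.5,0,0,-1.5,0,0,0],[0.5,0,0,-1.5,0,0,0],[0.5,0,1,-1.5,0,0,0],[0.5,0,3,-1.5,0,0,0],[0.5,0,5,-1.5,0,0,0],[0.5,0,7,-1.5,0,0,0],[0.5,0,9,-1.5,0,0,0],[0.5,0,11,-1.5,0,0,0],[0.5,0,11.5,-1.5,0,0,0],[0.5,0,11.5,-1.5,0,0,0]]}}

```text
clock: 21.02
eef_pos: [0.4743, 0.244, 0.1576]
tool_rot: [[-0.121, -0.993, 0.001], [-0.993, 0.121, 0.001], [-0.001, -0.001, -1.0]]
wrist_force: [-0.0, -1.0, -1.9]
opening: 0.0521
```

```bash
python3 mv.py 0.4829,-0.2450,0.2,-88.45
python3 - <<'E'
from fit import *
p=bot.get_image("side")
a=best(p,"mould_double_mid",(328,146));ys,xs=np.where(a); print(xs.min(),xs.max(),ys.min(),ys.max())
b=[(np.round(d["bbox"]).tolist(),round(d["confidence"],2)) for d in bot.boxes_of(p,"mould_second_mid")];print(b)
E
```

```text
21.02 pos [0.4743 0.244  0.1576] F [-0.02 -1.02 -1.91] open 0.0521 az -96.95
shift [48.43, -6.78, -4.28] turn [-0.07, 0.05, -8.5]
mould_double_mid [323. 128.  13.  28.] 0.85 309
322 333 128 156
[([312.0, 106.0, 16.0, 26.0], 0.16)]
```

Emit:
{"op": "move_arm", "data": {"rows": [[0.5,4,-0.5,-2,0,0,0],[0.5,8,-1,-4,0,0,0],[0.5,12,-1.5,-4.3,0,0,-1],[0.5,16,-2,-4.3,0,0,-2],[0.5,20,-3,-4.3,0,0,-3],[0.5,24,-3.5,-4.3,0,0,-4],[0.5,28,-4,-4.3,0,0,-5],[0.5,32,-5,-4.3,0,0,-6],[0.5,36,-5.5,-4.3,0,0,-7],[0.5,40,-6,-4.3,0,0,-8],[0.5,44.5,-6.5,-4.3,0,0,-8.5],[0.5,48.4,-6.8,-4.3,0,0,-8.5]], "newtons": 60}}

```text
clock: 22.68
eef_pos: [0.4834, -0.2475, 0.2]
tool_rot: [[0.024, -1.0, 0.001], [-1.0, -0.024, 0.0], [-0.0, -0.001, -1.0]]
wrist_force: [0.6, -0.1, -1.2]
opening: 0.0509
```

```bash
python3 mv.py 0.4829,-0.2450,0.157,-88.45 0.585,-0.2420,0.157,-88.45
python3 - <<'E'
from h import *
p=bot.get_image("side")
save(cv2.resize(p["image"][215:305,290:410],None,fx=6,fy=6,interpolation=2),"c9.png")
E
```

```text
22.68 pos [ 0.4834 -0.2475  0.2   ] F [ 0.65 -0.13 -1.15] open 0.0509 az -88.6
shift [-0.25, 0.05, 4.3] turn [-0.08, 0.02, -0.15]
shift [-0.3, -10.16, 4.32] turn [-0.08, 0.02, -0.15]
```

View pics/c9.png

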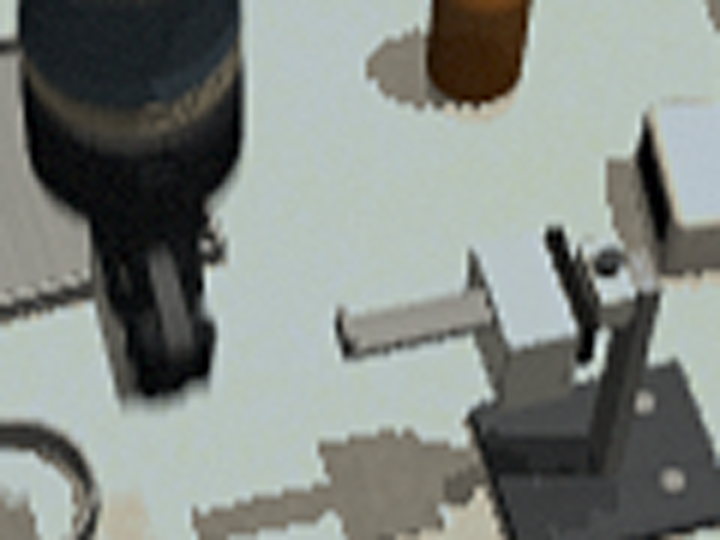

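Emit:
{"op": "move_arm", "data": {"rows": [[0.5,-0.3,0,2,0,0,-0.2],[0.5,-0.3,0,4,0,0,-0.2],[0.5,-0.3,0,4.3,0,0,-0.2],[0.5,-0.3,-2,4.3,0,0,-0.2],[0.5,-0.3,-5,4.3,0,0,-0.2],[0.5,-0.3,-8,4.3,0,0,-0.2],[0.5,-0.3,-10,4.3,0,0,-0.2],[0.5,-0.3,-10.9,4.3,0,0,-0.2],[0.5,-0.3,-10.9,4.3,0,0,-0.2],[0.5,-0.3,-10.9,5.3,0,0,-0.2],[0.5,-0.3,-10.9,6.2,0,0,-0.2],[0.5,-0.3,-10.9,6.3,0,0,-0.2]]}}

```text
clock: 24.22
eef_pos: [0.59, -0.2494, 0.1359]
tool_rot: [[0.02, -1.0, -0.001], [-1.0, -0.02, -0.004], [0.004, 0.001, -1.0]]
wrist_force: [-0.0, 0.7, -1.3]
opening: 0.0508
```

Emit:
{"op": "move_arm", "data": {"rows": [[0.5,0,0,0,0,0,0]]}}

```text
clock: 24.35
eef_pos: [0.5898, -0.2495, 0.1358]
tool_rot: [[0.02, -1.0, -0.001], [-1.0, -0.02, -0.004], [0.003, 0.001, -1.0]]
wrist_force: [-0.2, -0.1, -1.1]
opening: 0.0506
```

```bash
python3 mv.py 0.5925,-0.2420,0.135,-88.45
python3 - <<'E'
from h import *
s=bot.sense(); print(np.round(s["q"],3),np.round(s["qd"],3),np.round(s["moment"],2))
E
```

```text
24.35 pos [ 0.5898 -0.2495  0.1358] F [-0.22 -0.13 -1.08] open 0.0506 az -88.86
shift [-0.75, -0.28, 0.07] turn [0.08, -0.2, -0.41]
[ 0.396  0.505 -0.088  1.712  0.058  0.927 -1.267] [ 0.002  0.003 -0.     0.008  0.001 -0.    -0.   ] [-0.01 -0.03  0.01]
```

Emit:
{"op": "move_arm", "data": {"rows": [[0.5,-0.3,-0.1,0,0,0,-0.2],[0.5,-0.6,-0.2,0,0,-0.2,-0.4],[0.5,-0.7,-0.2,0,0,-0.2,-0.4],[0.5,-0.7,-0.2,0,0,-0.2,-0.4]]}}

```text
clock: 24.85
eef_pos: [0.5918, -0.2423, 0.1358]
tool_rot: [[0.027, -1.0, -0.001], [-1.0, -0.027, -0.0], [0.0, 0.001, -1.0]]
wrist_force: [-0.6, 0.8, -1.3]
opening: 0.0509
```

```bash
python3 mv.py 0.5925,-0.2420,0.135,-88.45
python3 - <<'E'
from fit import *
P=[bot.get_image(n) for n in("side","top")]
for p,nr in zip(P,((370,265),(400,170))):
  for t in("mould_front_mid","mould_second_mid"): print(t,[(np.round(d["bbox"]).tolist(),round(d["confidence"],2)) for d in bot.boxes_of(p,t)])
a=.027
for x in (.0,.005):
  for c in ([.639,-.2405],):
    print(proj(P[0],[[c[0]+i*.015,c[1]-.025+x,.148+k*.025] for i in(-1,1) for k in(1,-1)]).round(1).tolist(),"far",proj(P[0],[[c[0]-.015,c[1]+.025+x,.173]]).round(1).tolist())
E
```

```text
24.85 pos [ 0.5918 -0.2423  0.1358] F [-0.65  0.81 -1.26] open 0.0509 az -88.44
shift [-0.03, -0.08, 0.08] turn [0.07, -0.0, 0.01]
mould_front_mid [([288.0, 186.0, 22.0, 21.0], 0.77), ([368.0, 252.0, 20.0, 32.0], 0.62)]
mould_second_mid [([351.0, 259.0, 7.0, 30.0], 0.63), ([307.0, 132.0, 32.0, 20.0], 0.54)]
mould_front_mid [([268.0, 204.0, 15.0, 19.0], 0.71), ([398.0, 158.0, 16.0, 15.0], 0.68)]
mould_second_mid []
[[374.2, 272.5], [372.6, 282.8], [386.4, 270.1], [384.4, 280.5]] far [[368.5, 254.8]]
[[373.6, 270.7], [372.0, 281.0], [385.8, 268.3], [383.8, 278.7]] far [[367.9, 253.1]]
```

Emit:
{"op": "move_arm", "data": {"rows": [[0.5,0,-0.3,0,0,0,0],[0.5,0,-0.6,0,0,0,0],[0.5,0,-0.9,0,0,0,0],[0.5,0,-1.1,0,0,0,0],[0.5,0,-1.1,0,0,0,0]]}}

```text
clock: 25.78
eef_pos: [0.6028, -0.2422, 0.1357]
tool_rot: [[0.027, -1.0, -0.001], [-1.0, -0.027, -0.0], [-0.0, 0.001, -1.0]]
wrist_force: [-0.2, -0.2, -2.3]
opening: 0.0506
```

Emit:
{"op": "move_arm", "data": {"rows": [[0.5,0,-0.1,0,0,0,0],[0.5,0,-0.2,0,0,0,0],[0.5,0,-0.25,0,0,0,0],[0.5,0,-0.25,0,0,0,0]]}}

```text
clock: 26.28
eef_pos: [0.6053, -0.2421, 0.1357]
tool_rot: [[0.027, -1.0, -0.001], [-1.0, -0.027, -0.0], [0.0, 0.001, -1.0]]
wrist_force: [0.5, 0.3, -1.7]
opening: 0.0507
```

Emit:
{"op": "move_arm", "data": {"rows": [[0.5,0,-0.1,0,0,0,0],[0.5,0,-0.2,0,0,0,0],[0.5,0,-0.2,0,0,0,0]]}}

```text
clock: 26.65
eef_pos: [0.6074, -0.242, 0.1356]
tool_rot: [[0.027, -1.0, -0.001], [-1.0, -0.027, 0.0], [-0.0, 0.001, -1.0]]
wrist_force: [-0.9, 0.1, -0.6]
opening: 0.0512
```

Emit:
{"op": "move_arm", "data": {"rows": [[0.5,0,-0.1,0,0,0,0],[0.5,0,-0.2,0,0,0,0],[0.5,0,-0.2,0,0,0,0]]}}

```text
clock: 27.02
eef_pos: [0.6091, -0.242, 0.1356]
tool_rot: [[0.027, -1.0, -0.002], [-1.0, -0.027, 0.0], [-0.0, 0.002, -1.0]]
wrist_force: [-1.6, -0.3, -1.6]
opening: 0.0509
```

Emit:
{"op": "move_arm", "data": {"rows": [[0.5,0,-0.1,0,0,0,0],[0.5,0,-0.2,0,0,0,0],[0.5,0,-0.2,0,0,0,0]]}}

```text
clock: 27.4
eef_pos: [0.6095, -0.2421, 0.1355]
tool_rot: [[0.026, -1.0, -0.006], [-1.0, -0.026, 0.0], [-0.001, 0.006, -1.0]]
wrist_force: [-6.1, 1.2, 2.2]
opening: 0.051
```

Emit:
{"op": "move_arm", "data": {"rows": [[0.5,0,-0.15,0,0,0,0],[0.5,0,-0.18,0,0,0,0],[0.5,0,-0.18,0,0,0,0],[0.5,0,-0.18,0,0,0,0]]}}

```text
clock: 27.9
eef_pos: [0.6095, -0.2421, 0.1355]
tool_rot: [[0.026, -1.0, -0.01], [-1.0, -0.026, 0.001], [-0.001, 0.01, -1.0]]
wrist_force: [-6.9, 0.9, 2.7]
opening: 0.0507
```

Emit:
{"op": "move_arm", "data": {"rows": [[0.5,0,0,0.1,0,0,0],[0.5,0,0,0.2,0,0,0],[0.4,0,0,0.2,0,0,0],[0.3,0,0,0.2,0,0,0],[0.1,0,0,0.2,0,0,0],[0,0,0,0.2,0,0,0],[0,0,0,0.2,0,0,0],[0,0,0,-1,0,0,0],[0,0,0,-4,0,0,0],[0,0,0,-8,0,0,0],[0,0,0,-11,0,0,0],[0,0,0,-11,0,0,0]], "newtons": 40}}

```text
clock: 29.4
eef_pos: [0.6123, -0.2428, 0.2496]
tool_rot: [[0.026, -1.0, -0.003], [-1.0, -0.026, -0.001], [0.001, 0.003, -1.0]]
wrist_force: [-0.9, -0.0, -1.1]
opening: 0.0858
```

```bash
python3 mv.py 0.6207,0.2235,0.2,-97.3
python3 - <<'E'
from fit import *
P=[bot.get_image(n) for n in("side","top")]
for p in P:
  for t in("mould_front_mid","mould_second_mid","mould_double_mid"): print(t,[(np.round(d["bbox"]).tolist(),round(d["confidence"],2)) for d in bot.boxes_of(p,t)])
  for x in(.639,.6085): 
    q=proj(p,[[x+i*.015,-.2415+j*.025,.148+k*.025] for i in(-1,1) for k in(1,-1) for j in(-1,1)]); print(x,q.min(0).round(0),(q.max(0)-q.min(0)).round(0))
E
```

```text
29.4 pos [ 0.6123 -0.2428  0.2496] F [-0.88 -0.02 -1.13] open 0.0858 az -88.53
shift [-46.6, -2.04, 4.89] turn [0.14, -0.08, 8.77]
mould_front_mid [([370.0, 260.0, 18.0, 24.0], 0.7)]
mould_second_mid [([358.0, 256.0, 19.0, 32.0], 0.85)]
mould_double_mid [([347.0, 255.0, 63.0, 55.0], 0.35), ([257.0, 171.0, 22.0, 18.0], 0.21)]
0.639 [367. 253.] [19. 30.]
0.6085 [355. 255.] [19. 30.]
mould_front_mid [([267.0, 202.0, 16.0, 19.0], 0.55)]
mould_second_mid [([394.0, 173.0, 25.0, 10.0], 0.47)]
mould_double_mid [([224.0, 160.0, 23.0, 15.0], 0.64), ([299.0, 202.0, 54.0, 51.0], 0.47)]
0.639 [396. 159.] [23. 14.]
0.6085 [396. 171.] [23. 13.]
```

Emit:
{"op": "move_arm", "data": {"rows": [[0,-4,-0.2,0,0,0,0],[0,-8,-0.4,0,0,0,1],[0,-12,-0.6,0,0,0,2],[0,-16,-0.8,0,0,0,3],[0,-20,-1,0,0,0,4],[0,-24,-1.2,0,0,0,5],[0,-28,-1.4,0,0,0,6],[0,-32,-1.5,0,0,0,7],[0,-36,-1.7,0,0,0,8],[0,-40,-1.8,1,0,0,8.8],[0,-44,-2,2,0,0,8.8],[0,-46.8,-2.1,3.2,0,0,8.8]]}}

```text
clock: 31.3
eef_pos: [0.6183, 0.2288, 0.2124]
tool_rot: [[-0.126, -0.992, -0.012], [-0.992, 0.125, 0.002], [-0.001, 0.012, -1.0]]
wrist_force: [-0.3, -0.3, 0.7]
opening: 0.0856
```

```bash
python3 - <<'E'
from fit import *
P=[bot.get_image(n) for n in("side","top")]
m=[best(P[0],"mould_double_mid",(328,146)),best(P[1],"mould_double_mid",(235,167))]
a=-.1283;ux=np.array([np.cos(a),np.sin(a),0]);uy=np.array([-np.sin(a),np.cos(a),0]);o=np.array([.6447,.2204,0])-.127*ux
for dx in(.1008,.1028,.1048):
  c=o+dx*ux+[0,0,.137]; print(dx,c.round(4),"near L/R bottom",proj(P[0],[c-.025*uy+s*.015*ux+[0,0,-.036] for s in(-1,1)]).round(1).tolist())
g=cv2.cvtColor(P[0]["image"],cv2.COLOR_RGB2GRAY); print(g[150,312:345].tolist()); print(g[136:162,328].tolist())
E
python3 mv.py 0.6207,0.225,0.1215,-97.3
```

```text
mould_double_mid [324. 127.  10.  29.] 0.52 296
mould_double_mid [225. 170.  21.   6.] 0.37 44
0.1008 [0.6187 0.2238 0.137 ] near L/R bottom [[322.9, 156.1], [332.6, 155.5]]
0.1028 [0.6207 0.2235 0.137 ] near L/R bottom [[323.5, 156.0], [333.3, 155.4]]
0.1048 [0.6227 0.2232 0.137 ] near L/R bottom [[324.2, 156.0], [333.9, 155.4]]
[177, 177, 177, 179, 177, 179, 176, 176, 177, 179, 185, 78, 76, 80, 81, 79, 80, 80, 78, 81, 79, 70, 41, 51, 40, 185, 178, 177, 179, 176, 176, 176, 176]
[165, 165, 169, 143, 98, 73, 75, 73, 76, 80, 81, 79, 79, 79, 80, 80, 79, 82, 78, 79, 89, 153, 180, 177, 182, 143]
31.5 pos [0.6186 0.2261 0.2125] F [ 0.34 -0.37  0.66] open 0.0853 az -97.28
shift [0.07, -0.34, 9.09] turn [0.7, -0.06, 0.02]
```

Emit:
{"op": "move_arm", "data": {"rows": [[0,0.07,-0.25,2,0.7,0,0],[0,0.07,-0.25,4,0.7,0,0],[0,0.07,-0.25,6.5,0.7,0,0],[0,0.07,-0.25,8.5,0.7,0,0],[0,0.07,-0.25,9,0.7,0,0],[0.1,0.07,-0.25,9,0.7,0,0],[0.2,0.07,-0.25,9,0.7,0,0],[0.3,0.07,-0.25,9,0.7,0,0],[0.4,0.07,-0.25,9,0.7,0,0],[0.5,0.07,-0.25,9,0.7,0,0],[0.5,0.07,-0.25,9,0.7,0,0],[0.5,0.07,-0.25,9,0.7,0,0]], "newtons": 60}}

```text
clock: 33.0
eef_pos: [0.6202, 0.2239, 0.1235]
tool_rot: [[-0.128, -0.992, 0.001], [-0.992, 0.128, -0.003], [0.002, -0.001, -1.0]]
wrist_force: [-1.2, -4.2, 5.3]
opening: 0.0514
```

```bash
python3 mv.py 0.6197,0.225,0.14,-97.3
```

```text
33.0 pos [0.6202 0.2239 0.1235] F [-1.18 -4.15  5.28] open 0.0514 az -97.34
shift [-0.1, 0.07, -1.65] turn [-0.05, -0.14, -0.04]
```

Emit:
{"op": "move_arm", "data": {"rows": [[0.5,0,0,0,0,0,0],[0.5,0,0,0,0,0,0]]}}

```text
clock: 33.25
eef_pos: [0.6202, 0.2237, 0.1236]
tool_rot: [[-0.128, -0.992, 0.0], [-0.992, 0.128, -0.003], [0.003, -0.001, -1.0]]
wrist_force: [-1.0, -2.0, 0.8]
opening: 0.0516
```

```bash
python3 mv.py
python3 - <<'E'
from h import *
p=bot.get_image("side");g=cv2.cvtColor(p["image"],cv2.COLOR_RGB2GRAY); print(g[150,316:342].tolist()); 
for c in(325,328,331):print(g[140:162,c].tolist())
E
```

```text
33.25 pos [0.6202 0.2237 0.1236] F [-1.02 -1.96  0.81] open 0.0516 az -97.34
[180, 179, 182, 181, 181, 184, 189, 77, 67, 59, 31, 5, 10, 2, 7, 49, 73, 97, 38, 48, 43, 190, 182, 180, 180, 181]
[5, 10, 11, 10, 8, 16, 50, 67, 63, 67, 59, 67, 72, 71, 67, 127, 173, 183, 179, 182, 184, 154]
[14, 14, 20, 18, 15, 15, 13, 12, 15, 6, 10, 42, 68, 75, 69, 151, 184, 181, 180, 181, 187, 142]
[10, 13, 15, 14, 12, 25, 46, 50, 51, 53, 49, 69, 75, 74, 87, 157, 186, 184, 182, 184, 188, 136]
```

Emit:
{"op": "move_arm", "data": {"rows": [[0.5,0,0,-0.8,0,0,0],[0.5,0,0,-1.6,0,0,0],[0.5,0,0,-1.7,0,0,0],[0.5,0,0,-1.7,0,0,0],[0.5,0,1,-1.7,0,0,0],[0.5,0,2.5,-1.7,0,0,0],[0.5,0,4,-1.7,0,0,0]]}}

```text
clock: 34.17
eef_pos: [0.5788, 0.2292, 0.1404]
tool_rot: [[-0.127, -0.992, -0.0], [-0.992, 0.127, -0.003], [0.003, 0.0, -1.0]]
wrist_force: [0.2, 0.7, -2.4]
opening: 0.0513
```

```bash
python3 mv.py 0.4813,0.2416,0.1405,-97.3
python3 - <<'E'
from h import *
p=bot.get_image("side");g=cv2.cvtColor(p["image"],cv2.COLOR_RGB2GRAY); print(g[148,300:342].tolist()); 
for c in(312,314,317):print(g[130:162,c].tolist())
E
```

```text
34.17 pos [0.5788 0.2292 0.1404] F [ 0.16  0.73 -2.42] open 0.0513 az -97.3
shift [0.01, 9.83, -0.01] turn [0.0, -0.16, -0.0]
[177, 177, 176, 175, 177, 178, 177, 180, 179, 169, 96, 68, 61, 55, 51, 54, 54, 59, 70, 75, 160, 182, 178, 178, 176, 179, 176, 178, 178, 177, 179, 177, 182, 150, 37, 47, 42, 187, 181, 177, 177, 178]
[30, 26, 12, 6, 11, 7, 8, 14, 13, 15, 14, 13, 20, 40, 47, 48, 45, 50, 61, 70, 72, 68, 125, 169, 180, 177, 176, 178, 177, 179, 176, 177]
[77, 63, 35, 28, 21, 22, 7, 8, 8, 11, 17, 14, 12, 6, 13, 12, 13, 13, 51, 73, 72, 68, 148, 181, 179, 176, 177, 179, 178, 176, 177, 176]
[41, 35, 23, 16, 11, 7, 8, 11, 8, 10, 18, 12, 24, 37, 38, 41, 34, 32, 59, 75, 71, 85, 155, 180, 179, 177, 178, 177, 177, 177, 178, 179]
```

Emit:
{"op": "move_arm", "data": {"rows": [[0.5,0,1.5,0,0,0,0],[0.5,0,3.5,0,0,0,0],[0.5,0,5.5,0,0,0,0],[0.5,0,7.5,0,0,0,0],[0.5,0,9.8,0,0,0,0],[0.5,0,10,0,0,0,0],[0.5,0,10,-2,0,0,0],[0.5,0,10,-2,0,0,0]]}}

```text
clock: 35.22
eef_pos: [0.479, 0.243, 0.1621]
tool_rot: [[-0.126, -0.992, 0.001], [-0.992, 0.126, -0.001], [0.001, -0.001, -1.0]]
wrist_force: [0.4, 0.2, -2.0]
opening: 0.0517
```

```bash
python3 mv.py 0.467,-0.0296,0.16,-84.15 0.467,-0.0296,0.05,-84.15 0.467,-0.0296,0.0265,-84.15
```

```text
35.23 pos [0.479  0.243  0.1621] F [ 0.44  0.16 -2.05] open 0.0517 az -97.23
shift [27.2, -2.25, 0.23] turn [-0.06, -0.06, -13.08]
shift [27.19, -2.23, 11.23] turn [-0.06, -0.06, -13.08]
shift [27.18, -2.23, 13.58] turn [-0.06, -0.06, -13.08]
```

Emit:
{"op": "move_arm", "data": {"rows": [[0.5,4,-0.3,0,0,0,-2],[0.5,8,-0.6,0,0,0,-4],[0.5,12,-1,0,0,0,-6],[0.5,16,-1.3,0,0,0,-8],[0.5,20,-1.7,0,0,0,-10],[0.5,24,-2,0,0,0,-12],[0.5,27.2,-2.2,0,0,0,-13],[0.5,27.2,-2.2,3,0,0,-13],[0.5,27.2,-2.2,6,0,0,-13],[0.5,27.2,-2.2,9,0,0,-13],[0.5,27.2,-2.2,11.5,0,0,-13],[0.5,27.2,-2.2,11.5,0,0,-13]]}}

```text
clock: 36.72
eef_pos: [0.4652, -0.0299, 0.0455]
tool_rot: [[0.1, -0.995, -0.004], [-0.995, -0.1, -0.001], [0.001, 0.004, -1.0]]
wrist_force: [0.3, 0.5, -1.1]
opening: 0.0515
```

```bash
python3 mv.py 0.467,-0.0296,0.0265,-84.15
python3 - <<'E'
from fit import *
for n,nr in(("side",(295,240)),("top",(327,227))):
  p=bot.get_image(n)
  for t in("tray","mould_double_mid"): print(t,[(np.round(d["bbox"]).tolist(),round(d["confidence"],2)) for d in bot.boxes_of(p,t)])
E
```

```text
36.73 pos [ 0.4652 -0.0299  0.0455] F [ 0.3   0.49 -1.14] open 0.0515 az -84.25
shift [-0.01, -0.19, 1.9] turn [0.21, -0.05, -0.1]
tray [([262.0, 217.0, 63.0, 54.0], 0.72)]
mould_double_mid [([287.0, 223.0, 3.0, 19.0], 0.61), ([280.0, 285.0, 28.0, 27.0], 0.43)]
tray [([300.0, 202.0, 50.0, 53.0], 0.81)]
mould_double_mid []
```

Lower in gentle steps until contact.

Emit:
{"op": "move_arm", "data": {"rows": [[0.5,0,-0.1,0.5,0.2,0,0],[0.5,0,-0.1,1.0,0.2,0,0],[0.5,0,-0.1,1.3,0.2,0,0],[0.5,0,-0.1,1.45,0.2,0,0],[0.5,0,-0.1,1.45,0.2,0,0]]}}

```text
clock: 37.65
eef_pos: [0.4685, -0.0296, 0.0336]
tool_rot: [[0.1, -0.995, 0.006], [-0.995, -0.1, -0.001], [0.001, -0.006, -1.0]]
wrist_force: [0.3, -0.0, -1.6]
opening: 0.0514
```

Emit:
{"op": "move_arm", "data": {"rows": [[0.5,0,0,0.1,0,0,0],[0.5,0,0,0.2,0,0,0],[0.5,0,0,0.25,0,0,0],[0.5,0,0,0.25,0,0,0]]}}

```text
clock: 38.15
eef_pos: [0.4685, -0.0296, 0.0311]
tool_rot: [[0.1, -0.995, 0.006], [-0.995, -0.1, -0.001], [0.001, -0.006, -1.0]]
wrist_force: [0.0, 0.7, -1.6]
opening: 0.0514
```

Emit:
{"op": "move_arm", "data": {"rows": [[0.5,0,0,0.1,-0.3,0,0],[0.5,0,0,0.2,-0.3,0,0],[0.5,0,0,0.25,-0.3,0,0],[0.5,0,0,0.25,-0.3,0,0]]}}

```text
clock: 38.65
eef_pos: [0.4684, -0.0296, 0.0286]
tool_rot: [[0.1, -0.995, 0.001], [-0.995, -0.1, -0.001], [0.001, -0.001, -1.0]]
wrist_force: [1.1, 1.2, -2.2]
opening: 0.0516
```

Emit:
{"op": "move_arm", "data": {"rows": [[0.5,0,0,0.1,0,0,0],[0.5,0,0,0.15,0,0,0],[0.5,0,0,0.15,0,0,0]]}}

```text
clock: 39.02
eef_pos: [0.4687, -0.0296, 0.0276]
tool_rot: [[0.1, -0.995, 0.002], [-0.995, -0.1, -0.001], [0.002, -0.001, -1.0]]
wrist_force: [-2.3, -0.1, 5.6]
opening: 0.0514
```

Emit:
{"op": "move_arm", "data": {"rows": [[0.4,0,0,0,0,0,0],[0.35,0,0,0,0,0,0],[0.3,0,0,0,0,0,0],[0.25,0,0,0,0,0,0],[0.15,0,0,0,0,0,0],[0.1,0,0,0,0,0,0],[0.1,0,0,0,0,0,0],[0.1,0,0,-1,0,0,0],[0.1,0,0,-3,0,0,0],[0.1,0,0,-6,0,0,0],[0.1,0,0,-11,0,0,0],[0.1,0,0,-16,0,0,0]]}}

```text
clock: 40.52
eef_pos: [0.4681, -0.0293, 0.1897]
tool_rot: [[0.101, -0.995, 0.002], [-0.995, -0.101, -0.001], [0.002, -0.002, -1.0]]
wrist_force: [0.6, -0.8, -0.1]
opening: 0.0768
```

Emit:
{"op": "move_arm", "data": {"rows": [[0.1,0,0,-4,0,0,0],[0.1,0,3,-10,0,0,0],[0.1,8,3,-12,0,0,0],[0.1,12,3,-12,0,0,0],[0.1,16,3,-12,0,0,0],[0.1,20,3,-12,0,0,0],[0.1,20,3,-12,0,0,0]]}}

```text
clock: 41.4
eef_pos: [0.4573, -0.2344, 0.3104]
tool_rot: [[0.095, -0.996, 0.002], [-0.995, -0.095, -0.002], [0.003, -0.002, -1.0]]
wrist_force: [0.3, 1.3, -0.7]
opening: 0.0769
```

```bash
python3 mv.py
python3 - <<'E'
from fit import *
ps=[bot.get_image(n) for n in("side","top")]
def go(name,nr,b,g,ang):
    m=[best(p,name,n) for p,n in zip(ps,nr)]; k=[i for i in(0,1) if m[i].sum()>0]
    if not k: return
    M=[up(m[i]) for i in k]; f=lambda v:-iou(M,[render(ps[i],b,v) for i in k])
    r=differential_evolution(f,[(g[0]-.03,g[0]+.03),(g[1]-.03,g[1]+.03),(ang-.3,ang+.3)],maxiter=15,popsize=8,seed=1); print(name,r.x.round(4),r.fun)
go("mould_double_mid",[tuple(proj(p,[.468,-.03,.04])[0]) for p in ps],[box([0,0,.04],[.03,.05,.072])],(.468,-.03),.1)
go("mould_front_mid",[tuple(proj(p,[.639,-.241,.148])[0]) for p in ps],[box([0,0,.148],[.03,.05,.05])],(.639,-.241),.027)
go("mould_second_mid",[tuple(proj(p,[.608,-.241,.148])[0]) for p in ps],[box([0,0,.148],[.03,.05,.05])],(.608,-.241),.027)
for n,p in zip(("side","top"),ps):
  for t in "sauce_bottle dip_dish round_mould pick_cup filling_jar timer pastry_brush".split():
    print(n,t,[(np.round(d["bbox"]).tolist(),round(d["confidence"],2)) for d in bot.boxes_of(p,t)][:2])
save(ps[0]["image"],"end.png")
E
```

```text
41.4 pos [ 0.4573 -0.2344  0.3104] F [ 0.34  1.3  -0.65] open 0.0769 az -84.56
mould_double_mid [291. 222.   7.  23.] 0.54 163
mould_double_mid [314. 220.  18.  13.] 0.56 155
mould_double_mid [ 0.4673 -0.0235 -0.1207] -0.5896606239460371
mould_front_mid [368. 253.  19.  31.] 0.9 295
mould_front_mid [394. 160.  22.  13.] 0.57 246
mould_front_mid [ 0.6417 -0.2368 -0.0049] -0.7300890624338451
mould_second_mid [359. 255.  17.  33.] 0.73 385
mould_second_mid [392. 171.  26.  12.] 0.63 270
mould_second_mid [ 0.6101 -0.2401  0.0214] -0.8760930063302739
side sauce_bottle [([382.0, 322.0, 32.0, 44.0], 0.71), ([362.0, 197.0, 20.0, 32.0], 0.57)]
side dip_dish [([256.0, 169.0, 19.0, 20.0], 0.69)]
side round_mould [([278.0, 284.0, 32.0, 30.0], 0.57)]
side pick_cup [([315.0, 106.0, 13.0, 27.0], 0.73)]
side filling_jar [([384.0, 322.0, 31.0, 45.0], 0.76), ([365.0, 254.0, 20.0, 27.0], 0.4)]
side timer [([397.0, 231.0, 18.0, 29.0], 0.77)]
side pastry_brush [([252.0, 364.0, 80.0, 31.0], 0.97)]
top sauce_bottle [([318.0, 143.0, 12.0, 15.0], 0.5)]
top dip_dish [([234.0, 228.0, 19.0, 17.0], 0.66)]
top round_mould [([384.0, 140.0, 28.0, 57.0], 0.66)]
top pick_cup [([160.0, 156.0, 30.0, 24.0], 0.59)]
top filling_jar [([437.0, 151.0, 34.0, 31.0], 0.72)]
top timer [([342.0, 121.0, 30.0, 14.0], 0.71)]
top pastry_brush []
```

Emit:
{"op": "move_arm", "data": {"rows": [[0.1,5,0,0,0,0,0],[0.1,10,0,0,0,0,0],[0.1,15,0,0,0,0,0],[0.1,20,0,0,0,0,0],[0.1,25,0,0,0,0,0],[0.1,30,0,0,0,0,0],[0.1,30,0,0,0,0,0]]}}

```text
clock: 43.38
eef_pos: [0.4862, -0.5338, 0.3085]
tool_rot: [[0.095, -0.995, -0.001], [-0.995, -0.095, -0.002], [0.002, 0.001, -1.0]]
wrist_force: [-0.6, 1.5, -0.6]
opening: 0.077
```

Run:
```python
from fit import *
ps=[bot.get_image(n) for n in("side","top")]
for p in ps:
  q=proj(p,[[.468+i*.015,-.03+j*.025,.04+k*.036] for i in(-1,1) for k in(1,-1) for j in(-1,1)]); print("expect",q.min(0).round(0),(q.max(0)-q.min(0)).round(0))
  for d in bot.cut_out(p,"mould_double_mid"):
    print(np.round(d["bbox"]),round(d["confidence"],2),int(d["region"].sum()))
  g=cv2.cvtColor(p["image"],cv2.COLOR_RGB2GRAY); a=q.min(0).astype(int)-3;b=q.max(0).astype(int)+4
  for r in g[a[1]:b[1],a[0]:b[0]]: print(" ".join("%3d"%v for v in r))
```

```text
expect [287. 220.] [15. 30.]
[252. 362.  78.  27.] 0.63 1152
 84  85  81  85  83  81  82  80  81  78  78  76  74  72  68  62  58 102 161 166 139
 87  85  84  85  81  84  81  83  82  81  77  77  74  75  73  69  67  58  84 127  86
 87  85  86  85  83  86  84  82  81  81  79  73  78  76  74  74  70  69  60  58  54
 88  87  87  87  87  85  85  72  84  82  82  77  80  78  77  74  74  72  69  65  62
 87  87  88  87  85  88  85  74  84  82  81  83  80  80  79  76  75  76  70  69  66
 88  87  86  88  85  85  85  84  84  83  84  83  81  81  81  78  76  77  74  75  72
 89  90  87  88  86  87  86  84  83  85  85  84  82  82  80  80  79  79  76  76  73
 91  92  87  90  90  87  87  88  86  87  83  84  85  84  84  81  80  79  79  76  75
 93  92  92  92  89  89  86  86  87  90  85  85  84  83  79  83  81  82  80  78  74
 93  93  94  91  91  87  88  87  85  88  87  85  86  85  80  83  84  83  80  82  78
 95  93  93  93  90  90  89  88  87  89  87  85  85  85  83  84  83  85  82  82  79
 96  96  95  94  92  92  90  91  88  88  88  88  86  86  85  87  84  82  85  83  85
 97  96  96  94  93  90  92  93
[... 3252 characters left out ...]
 139 141 122 111 122 125 126
 65  87 125 145 144 143 142 145 141 139 139 147 142 137 143 137 139 140 143 122 105 120 128 121
 67  77 122 142 141 144 138 140 141 136 138 134 136 134 135 137 132 131 138 119 102 112 122 124
 65  75 107 138 132 129 134 132 121 113 108 101  86  92  97  91  80  86 109 123 119 120 120 123
 69  63  78  88  82  69  72  72  70  66  65  67  67  68  67  68  62  75 108 125 126 128 123 127
 77  68  70  67  69  66  66  68  68  72  72  69  70  70  70  72  71  95 127 128 124 122 124 121
100  69  70  69  70  73  68  70  71  72  66  75  71  69  72  67  80 107 126 125 126 128 125 125
106  65  70  69  69  69  73  73  70  73  74  70  73  71  70  74 102 128 128 122 123 124 129 122
```

```bash
python3 -c "
from h import *
print(bot.close_job()); print(bot.sense()['clock'])"
```

```text
the job is handed in; nothing more can be done
None
the job is handed in; nothing more can be done
```

I moved both single moulds to the spare hook, stood the double mould in the tray, and handed the job in at about 44 s. The hand-in gives no verdict, so what follows rests on my own force readings and pictures.

- **Front mould:** it went onto the spare strap and was pushed onto the rubber face. The wrist force settled near 7 N, a little above the 5 N asked for.
- **Second mould:** it was pushed against the front one, also near 7 N. The last image fit puts the two middles about 32 mm apart (27 to 36 allowed), both within a few millimetres of the strap's centreline.
- **Double mould:** it was set down with about 6 N of contact. From above, its top outline (17 x 10 px) matches an upright mould (18 x 11 px expected). Its middle is about 6 mm from the tray centre.
- **Bystanders:** the final boxes for all seven stayed within a few pixels of where they started, and the blue look-alike was never touched.

These checks were incomplete or disagreed:

- **Side view blocked:** the arm hid the tray from the side camera at the end, so I confirmed "upright" only from above. The fit for the double mould was also poor (0.59 overlap).
- **Crooked grip:** the second and double moulds measured 51 to 52 mm in the gripper instead of 50, probably held slightly tilted. I left them to settle level on release.
- **Sideways error:** on lowering the second mould onto the spare hook, the arm read about 7 mm off sideways with no contact force. I corrected this before pushing.

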